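Inspect the lens cell through the loupe

TASK

Uncover the lens cell on the inspection base: lift the lid off its pot and set it down knob-up, wholly on the blue pad. Then take the hand loupe from its rest and hold it steady and level over the cell, lens centred above the cell and at the height of the red focus collar; finish while still holding it there, in the gripper alone. Do not touch the cell or shift the collar, drop nothing, and leave the bottle, the blower and the black ring where they are.

Things in the scene. Friction and masses are not known exactly. Their poses are not given: they have to be found in the camera images.
- base: Fixed stainless box, top face 50 mm above the bench, spanning x -65 to +125, y -70 to +70 mm in its frame. Origin on the bench under the axis of the round aluminium lens pot on its top (outer radius 41, wall 4, floor 55 and rim 88 mm above the bench). An upright steel focus rod (10 mm thick, top 205 mm above the bench) stands 75 mm from the pot's axis along the base's +x. z up.
- focus_mark (a point): Centre of the red clamp collar (24 mm across, 10 mm high) on the focus rod, 160 to 190 mm above the bench: its mid-height is where the middle of the loupe's lens must be. It is clamped and must not be shifted. z up.
- cell: Loose gold lens cell standing in the pot, within 3 mm of its axis: flange 66 mm across and 5 mm high, body 44 mm across, 22 mm high in all plus a 2 mm lens crown (top about 79 mm above the bench). Origin at the centre of its underside, z up. Hidden under the lid at first.
- lid: Loose aluminium lid, 136 to 221 g: flange 84 mm across, 5 mm thick, underside on the pot's rim; spigot 68 mm across reaching 5 mm down into the pot (3 mm play all round); black knob, an upright cylinder 22 mm across, from 5 to 33 mm above the flange's underside. Origin at the centre of the flange's underside, z up; on a flat surface it lies 5 mm above it.
- pad: Fixed blue square pad for the lid, 140 x 140 mm, 3 mm thick. Origin at the centre of its underside, on the bench; z up. It stands to the left or right of the base.
- rest: Fixed aluminium loupe rest beside the base, on the other side from the pad: foot 200 x 50 mm, 6 mm thick; round black seat (68 mm across, top 30 mm above the bench) at x = +55; post (14 mm in x, 30 mm in y) at x = -70 with its floor 30 mm up and two cheeks 38 mm up, one each side of the handle. Origin at the centre of the foot's underside; x runs along the loupe.
- loupe: Loose hand loupe, 68 to 107 g, lying flat on its rest: steel ring 68 mm across, 12 mm thick, clear lens; black handle, rectangular, 16 mm wide (y), 12 mm thick (z), from x = -45 to -145 mm. Origin on the lens axis in the plane of the underside; x points away from the handle, z is the lens axis, up. From x = -55 to -115 the handle is free below, above the rest's foot.
- loupe_lens (a point): Middle of the loupe's lens, 6 mm above the loupe's origin on the lens axis (same axes as the loupe).
- loupe_grip (a point): Grip point on the handle's centre line, 80 mm from the lens axis (at x = -80, y = 0, z = +6 mm of the loupe).
- bottle: Bystander: amber bottle, 48 mm across, 130 mm tall, loose on the bench. Origin at the centre of its underside.
- blower: Bystander: dark red rubber air blower standing on its bulb, 56 mm across, 110 mm tall, loose. Origin at the centre of its underside.
- spacer: Bystander: black spacer ring, 52 mm across, 18 mm high, lying loose on the bench. Origin at the centre of its underside.
Not all that is in view belongs to the job. Several things have the shape of the lid; the one meant has the colours described above. Of the things that look like the loupe, the smaller one is meant.

How it is judged:
By the outcome, as a careful person would: the job done as asked, in the order asked, and still so for the second after the job is handed in, while the arm keeps its last pose, push and grip.
It also fails if it takes over 64 s, if anything falls off the work surface, if the arm or the gripper's body presses on something with over 40 N, if the wrist force passes 120 N, or if a joint passes its speed limit or range.

ROBOT

A 6-joint arm with a two-finger parallel gripper is mounted at the origin on the work surface. World frame = base frame: x ahead of the robot, y to its left, z up, the work surface at z = 0. Lengths are in m, angles in rad, forces in N, time in s.
With the tool pointing down it reaches from about 0.4 to 0.925 m from the base axis. Payload 12.5 kg.
Tool frame: the origin (TCP) lies on the centre line of the jaws, within the pads' length; the fingertips stand 25 mm ahead of it and the grasp point (between the pads) lies 6 mm ahead of it; z points along the fingers, y is the line along which they close (so a half turn about z gives the same grasp; the last joint's range is limited). The gripper opens to 95 mm and grips with 3 to 60 N. Pads are 20 mm wide; open, the fingers measure 119 mm over their backs; the gripper's body (75 mm by 180 mm) begins 59 mm behind the grasp point.
Start: joints at [1.161, 0.491, 1.559, -0, 1.092, -0.106], TCP at [0.187, 0.596, 0.24] pointing down, gripper open.
Joint ranges: [-3.1, 3.1], [-0.84, 2.19], [0.05, 2.79], [-1.13, 4.28], [0.06, 2.93], [-2.69, 2.69]. Speed limits (rad/s): [2.22, 2.22, 2.79, 3.14, 3.14, 3.14].

INTERFACE

Orientations are given as a unit quaternion [x, y, z, w].
In Python, from station import * gives the robot as it stands.
- The arm moves only by the shell command python3 -m creep 'ROWS' [FORCE]. ROWS is JSON, a list that holds one entry, the list of rows, each a list of 5 numbers: the opening, from -1 (shut) to 1 (fully open), then the shift along the tool's x, y, z in cm, then the turn about the tool's z in rad. In form: [[[grip, x, y, z, spin], ...]]. A call has exactly 10 rows; each row shifts and turns the commanded pose from where the row before left it, along the tool's axes as they then stand; what a row does not reach is not made up. A row lasts 1/12 s, in which the tool goes at most 41.7 mm and 7.16 degrees, less where a joint would pass 70% of its speed; a pose out of reach is approached as far as the arm can. A call is refused whole if a number of a shift passes 4.17 or a number of a turn 0.125, either way. A call with a gripper value outside its range is refused whole. The fingers move at their own pace and stop on an object; FORCE is the grip in N (left out, the last holds). Time passes only in rows, so rows that do not move let the fingers close, or fill a call up. It gives the time, the measured TCP pose, the force, the opening and the grip force at its end, in the units of the state.
- sense(): the state, without advancing time (a new reading comes with each control period).
- get_image(name): name is "scene" or "top" or "wrist"; returns the picture (480x640x3 uint8, blue, green, red); there is no depth.
- camera_params(name): a dict with "fx", "fy", "cx", "cy" (pixels), "k1" (the pictures are not rectified: a ray, as slopes to the right and down, at radius r is drawn at 1 + k1 r^2 times it, then the intrinsics apply), "R" (3x3) and "t" (3): a world point X has camera coordinates R X + t. Camera axes: x right, y down, z forward; pixel columns grow to the right and rows downward; lengths in m; the calibration is good to about 2 mm. A picture is of the moment at which its call begins: read the wrist's pose just before it. camera_params takes no time and is no camera call; for the wrist camera it gives the pose at the moment of the call.
- finish_job(): hands the job in; it is judged then, once.
Trained networks look in the newest picture that a camera, given by its name, has taken for a name from the list of things; names that differ only in an ending like _2 or _b are one class to them, and where a whole thing is asked for, a point or a joint stands for the part that bears it (a point fixed in the world has none). Each returns a list of dicts, best first, with "confidence" (0 to 1); they miss things now and then, are a little off and sometimes report something else, mostly with a low value. They report only what shows in the picture. A call takes as long as a camera call. They do not tell look-alikes from the thing itself.
- cut_out(thing, camera): "pixels" (480x640 bool, what is visible of it) and "uv" ([column, row] in pixels, amid what is visible of it).
The state is a dict: "t": time; "joint_positions": joint angles; "qvel": joint speeds; "joint_efforts": joint torques, N m; "position": TCP position; "tool_rot": TCP orientation; "contact_force": force on the tool from outside, world axes, zero at the start; "wrist_torque": the same for the moment, N m; "opening": opening from 0.0 (shut) to 1.0 (fully open); "gripper_force": force on a finger pad.
Only numpy, scipy, OpenCV 4.12 (cv2) and the standard library are available. Lean on these libraries where they do the work, as an engineer would, in place of code of your own. Each camera call takes 0.05 s, during which the arm holds its last target. There are 200 camera calls.

## Working session

There is one attempt and no reset: what is moved stays moved. The work goes in short steps, Python scripts to look and compute and a shell command to move; the robot and the scene stay as the last step left them, time stands still between calls to the robot, and variables do not carry over. Pictures are saved under pics/ and viewed, at most 13 in all, crops included, and the job is handed in when it is done.

```bash
mkdir -p pics; ls
python3 - <<'E'
from station import *
import cv2
s=sense();print(s)
for n in("scene","top"):
    im=get_image(n);cv2.imwrite(f"pics/{n}0.png",im)
    p=camera_params(n);print(n,p)
E
```

```text
pics
{'t': 0.0, 'joint_positions': array([ 1.16138170e+00,  4.91537243e-01,  1.55946844e+00,  6.63807448e-07,
        1.09170691e+00, -1.05617716e-01]), 'qvel': array([ 0.00183013, -0.00105593, -0.00213001, -0.00073424, -0.00013614,
        0.00053409]), 'joint_efforts': array([ 2.44233788e-04, -6.12628126e+01, -2.58196628e+01,  6.92646252e-02,
        4.80137661e-02, -1.12395646e-04]), 'position': array([0.18686339, 0.59617302, 0.23906906]), 'tool_rot': array([ 1.51315125e-01,  9.88485417e-01, -5.41429131e-04, -1.42897263e-04]), 'contact_force': array([-0.58943135, -0.19511932, -0.15261178]), 'wrist_torque': array([-0.03276969,  0.00120136,  0.01555008]), 'gripper_force': 0.0, 'opening': 1.001441310906854}
scene {'fx': 521.9488806079281, 'fy': 521.9488806079281, 'cx': 318.0557527148499, 'cy': 239.1585325806538, 'k1': 0.011530429299181801, 'R': array([[-0.89295072,  0.44968728,  0.02050282],
       [ 0.27289165,  0.57698372, -0.76981812],
       [-0.35800721, -0.68181459, -0.63793393]]), 't': array([ 0.55411101, -0.06867952,  1.63623425])}
top {'fx': 461.73339382739385, 'fy': 461.73339382739385, 'cx': 320.08580182607307, 'cy': 228.4141585566079, 'k1': -0.021831732038504567, 'R': array([[ 0.0267382 , -0.99964049, -0.00198839],
       [-0.98707094, -0.02608743, -0.1581468 ],
       [ 0.15803807,  0.00619124, -0.98741361]]), 't': array([-0.02944844,  0.61970935,  1.38983599])}
```

View pics/scene0.png

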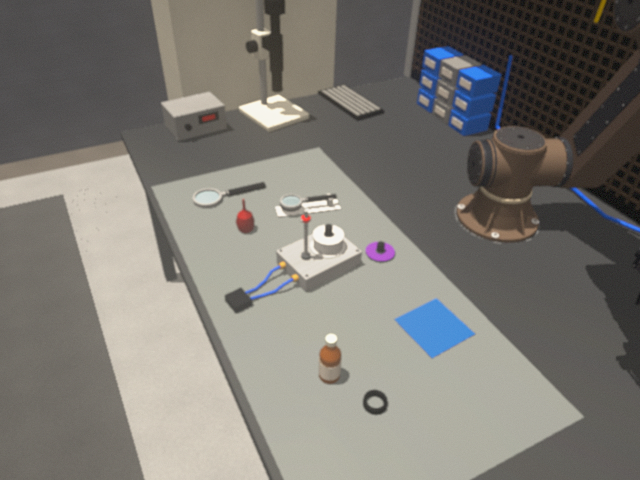

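View pics/top0.png

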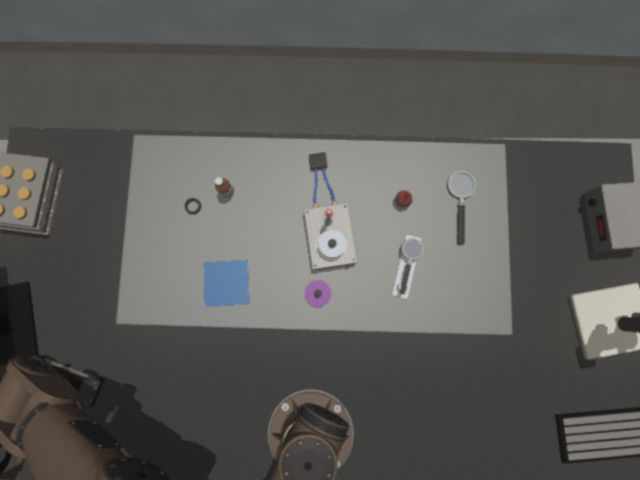

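The top view shows these look-alikes:
- **Lid:** the grey lid with black knob on the pot at top (332,243), and a purple one on the bench at (318,293). I choose the grey one.
- **Loupe:** the small one on its rest at (412,249), and a bigger one on the bench at (461,185). I choose the small one.

The pad is at (227,283), the collar at (329,213), the bottle at (222,186), the blower at (404,199) and the ring at (193,206).

```bash
cat > h.py <<'E'
from station import *
import numpy as np, cv2
def undist(p,uv):
    d=(np.asarray(uv,float)-[p["cx"],p["cy"]])/[p["fx"],p["fy"]]
    x=d.copy()
    for _ in range(20): x=d/(1+p["k1"]*(x**2).sum(-1,keepdims=True))
    return x
def toplane(p,uv,z):
    x=np.atleast_2d(undist(p,uv)); r=np.c_[x,np.ones(len(x))]@p["R"]; c=-p["R"].T@p["t"]
    return c+r*((z-c[2])/r[:,2])[:,None]
def proj(p,X):
    c=np.atleast_2d(X)@p["R"].T+p["t"]; x=c[:,:2]/c[:,2:]
    x=x*(1+p["k1"]*(x**2).sum(1,keepdims=True)); return x*[p["fx"],p["fy"]]+[p["cx"],p["cy"]]
def tri(ps,uvs):
    A=np.zeros((3,3));b=np.zeros(3)
    for p,uv in zip(ps,uvs):
        r=np.r_[undist(p,uv),1]@p["R"]; r/=np.linalg.norm(r); c=-p["R"].T@p["t"]; M=np.eye(3)-np.outer(r,r); A+=M;b+=M@c
    return np.linalg.solve(A,b)
E
python3 - <<'E'
from h import *
im=get_image("top");sc=get_image("scene")
pt,ps=camera_params("top"),camera_params("scene")
for th,z in (("lid",.093),("base",.05),("pad",.003),("loupe",.036),("rest",.006),("focus_mark",.175),("bottle",.06),("blower",.03),("spacer",.018)):
  for cam,p in(("top",pt),("scene",ps)):
    for d in cut_out(th,cam)[:3]:
        if d["confidence"]<.3: continue
        m=d["pixels"]; v,u=np.nonzero(m); w=toplane(p,np.c_[u,v],z)
        (c,s,a)=cv2.minAreaRect((w[:,:2]*1000).astype(np.float32))
        print(th,cam,round(d["confidence"],2),d["uv"],m.sum(),"plane",toplane(p,d["uv"],z)[0,:2].round(3),"rect mm",np.round(c,0),np.round(s,0),round(a,1))
cv2.imwrite("pics/crop.png",cv2.resize(np.hstack([im[190:320,290:440]]),None,fx=5,fy=4.6,interpolation=cv2.INTER_CUBIC)[:600,:800])
E
```

```text
lid top 0.87 [331.2, 241.3] 635 plane [ 0.575 -0.048] rect mm [572. -52.] [82. 81.] 1.5
lid top 0.85 [316.1, 293.0] 539 plane [ 0.42  -0.007] rect mm [419. -12.] [73. 77.] 46.5
lid scene 0.8 [327.6, 237.7] 461 plane [ 0.576 -0.036] rect mm [568. -48.] [81. 76.] 63.6
lid scene 0.61 [379.2, 251.1] 460 plane [0.48 0.07] rect mm [477.  72.] [75. 75.] 64.7
base top 0.75 [328.0, 223.8] 2665 plane [ 0.635 -0.037] rect mm [682. -32.] [372. 141.] 9.8
base scene 0.8 [306.3, 266.3] 3361 plane [ 0.656 -0.001] rect mm [664.   3.] [422. 232.] 34.4
pad top 0.76 [227.5, 281.6] 1969 plane [0.45  0.276] rect mm [446. 279.] [141. 143.] 4.9
pad scene 0.97 [435.3, 325.4] 2488 plane [0.44  0.282] rect mm [444. 284.] [141. 141.] 5.6
pad scene 0.7 [297.3, 202.8] 394 plane [ 0.529 -0.329] rect mm [ 494. -321.] [ 72. 175.] 65.0
loupe top 0.82 [460.5, 192.4] 1003 plane [ 0.751 -0.458] rect mm [ 703. -459.] [ 90. 237.] 89.0
loupe top 0.6 [406.1, 254.3] 486 plane [ 0.548 -0.283] rect mm [ 513. -300.] [ 63. 173.] 88.5
loupe scene 0.82 [299.5, 201.7] 437 plane [ 0.54  -0.289] rect mm [ 516. -277.] [ 74. 170.] 65.0
[... 339 characters left out ...]
67] rect mm [720. 258.] [141.  51.] 61.3
focus_mark scene 0.37 [305.3, 217.4] 20 plane [ 0.638 -0.045] rect mm [643. -36.] [13. 14.] 47.7
focus_mark scene 0.32 [330.4, 236.8] 495 plane [0.617 0.051] rect mm [617.  42.] [78. 71.] 63.6
bottle top 0.72 [224.0, 187.7] 273 plane [0.74  0.292] rect mm [743. 292.] [73. 47.] 46.9
bottle scene 0.67 [330.1, 359.6] 929 plane [0.743 0.299] rect mm [740. 293.] [130.  51.] 56.6
blower top 0.78 [402.6, 198.0] 229 plane [ 0.729 -0.274] rect mm [ 726. -277.] [53. 48.] 0.0
blower scene 0.89 [246.6, 218.7] 319 plane [ 0.716 -0.285] rect mm [ 722. -283.] [118.  47.] 70.1
spacer scene 0.94 [375.0, 397.0] 354 plane [0.686 0.398] rect mm [692. 408.] [58. 51.] 59.4
```

View pics/crop.png

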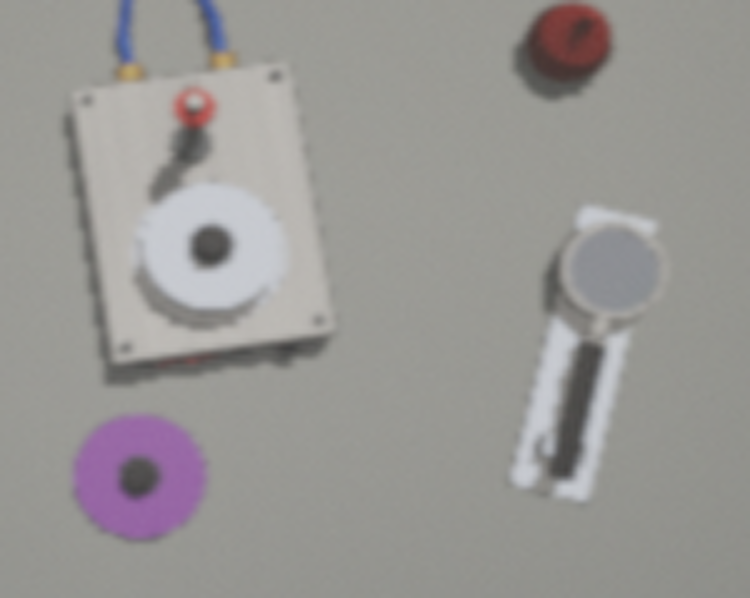

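The crop confirms it: the grey lid with black knob is at crop (212,247), separate from the purple one at (138,476). The small loupe is at (612,268), with its handle running down to (563,470). I'll close on the knob across base-y, so the gripper body stays clear of the rod, and move above the lid first.

```bash
python3 -m creep '[[[1,0,0,-1.5,-0.11],[1,0,0,-1.5,-0.11],[1,0,0,-1.5,-0.11],[1,0,0,-1.5,-0.11],[1,-1.38,-3.3,0,0],[1,-1.38,-3.3,0,0],[1,-1.38,-3.3,0,0],[1,-1.38,-3.3,0,0],[1,-1.38,-3.3,0,0],[1,-1.38,-3.3,0,0]]]'
python3 -m creep '[[[1,-1.38,-3.3,0,0],[1,-1.38,-3.3,0,0],[1,-1.38,-3.3,0,0],[1,-1.38,-3.3,0,0],[1,-1.38,-3.3,0,0],[1,-1.38,-3.3,0,0],[1,-1.38,-3.3,0,0],[1,-1.38,-3.3,0,0],[1,-1.38,-3.3,0,0],[1,-1.38,-3.3,0,0]]]'
python3 -m creep '[[[1,-1.38,-3.3,0,0],[1,-1.38,-3.3,0,0],[1,-1.38,-3.3,0,0],[1,-1.38,-3.3,0,0],[1,-1.38,-3.3,0,0],[1,0,0,0,0],[1,0,0,0,0],[1,0,0,0,0],[1,0,0,0,0],[1,0,0,0,0]]]'
python3 - <<'E'
from h import *
from scipy.spatial.transform import Rotation as Ro
s=sense();R=Ro.from_quat(s["tool_rot"]).as_matrix();print(s["position"],R.round(3).tolist())
im=get_image("wrist");p=camera_params("wrist");cv2.imwrite("pics/w1.png",im)
print("cam at",(-p["R"].T@p["t"]).round(3))
for th,z in(("lid",.093),("base",.05),("focus_mark",.175)):
    for d in cut_out(th,"wrist")[:2]:
        v,u=np.nonzero(d["pixels"]);w=toplane(p,np.c_[u,v],z)[:,:2]*1000
        print(th,d["confidence"],d["uv"],d["pixels"].sum(),[np.round(x,1) for x in cv2.minAreaRect(w.astype(np.float32))])
E
```

```text
t: 1.93
position: [0.2963, 0.41, 0.2998]
tool_rot: [-0.068, 0.998, 0.0, 0.0]
contact_force: [1.0, 0.4, -0.6]
opening: 0.996
gripper_force: 0.0
t: 2.77
position: [0.478, 0.1015, 0.2999]
tool_rot: [-0.068, 0.998, 0.0, 0.0]
contact_force: [0.6, 0.1, -0.1]
opening: 1.001
gripper_force: 0.0
t: 3.6
position: [0.5678, -0.0498, 0.2999]
tool_rot: [-0.069, 0.998, 0.0, 0.0]
contact_force: [-0.4, -0.1, 0.1]
opening: 0.997
gripper_force: 0.0
[ 0.56777901 -0.04983465  0.29994343] [[-0.991, -0.137, 0.0], [-0.137, 0.991, 0.0], [-0.0, 0.0, -1.0]]
cam at [ 0.487 -0.061  0.445]
lid 0.85 [318.2, 220.8] 5807 [array([571.1, -50.5]), array([83.2, 84.3]), np.float64(53.4)]
lid 0.56 [373.8, 78.1] 4962 [array([434.5, -19.8]), array([67. , 68.2]), np.float64(21.6)]
base 0.93 [323.3, 261.8] 18158 [array([672.2, -31.5]), array([354.1, 139. ]), np.float64(10.1)]
focus_mark 0.9 [323.9, 330.5] 530 [array([646.8, -36.2]), array([25.3, 24.7]), np.float64(7.8)]
```

View pics/w1.png

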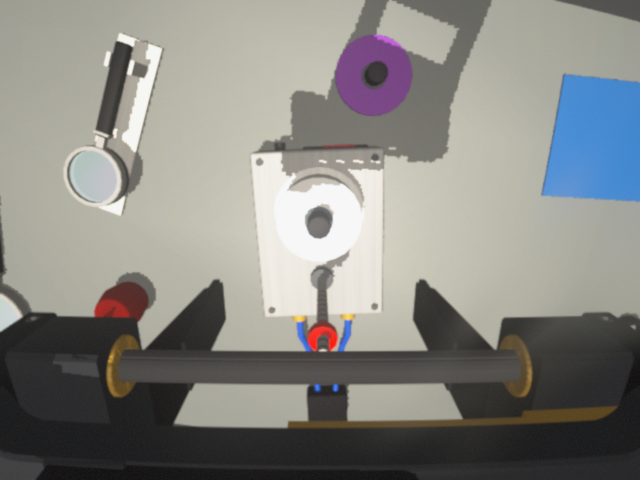

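The wrist view shows the lid at (318,221), the collar at (323,330) and the loupe at (97,177). The measured lid centre is (0.571, -0.0505). Descending and gripping the knob.

```bash
python3 -m creep '[[[1,-0.31,-0.11,1.5,0],[1,0,0,2.5,0],[1,0,0,2.5,0],[1,0,0,2.5,0],[1,0,0,2.5,0],[1,0,0,2.0,0],[1,0,0,1.8,0],[1,0,0,1.6,0],[1,0,0,1.0,0],[1,0,0,0,0]]]' 30
python3 -m creep '[[[-1,0,0,0,0],[-1,0,0,0,0],[-1,0,0,0,0],[-1,0,0,0,0],[-1,0,0,0,0],[-1,0,0,0,0],[-1,0,0,0,0],[-1,0,0,0,0],[-1,0,0,0,0],[-1,0,0,0,0]]]' 30
```

```text
t: 4.63
position: [0.5707, -0.0512, 0.1189]
tool_rot: [-0.068, 0.998, 0.0, -0.001]
contact_force: [-0.1, -0.6, 0.4]
opening: 0.998
gripper_force: 0.0
t: 5.47
position: [0.5714, -0.0515, 0.1206]
tool_rot: [-0.068, 0.998, 0.0, 0.0]
contact_force: [-0.1, -0.4, -0.3]
opening: 0.357
gripper_force: 0.0
```

```bash
python3 -m creep '[[[-1,0,0,0,0],[-1,0,0,0,0],[-1,0,0,0,0],[-1,0,0,0,0],[-1,0,0,0,0],[-1,0,0,0,0],[-1,0,0,0,0],[-1,0,0,0,0],[-1,0,0,0,0],[-1,0,0,0,0]]]' 30
```

```text
t: 6.3
position: [0.5714, -0.0515, 0.1206]
tool_rot: [-0.068, 0.998, 0.0, -0.0]
contact_force: [0.2, -0.7, -0.3]
opening: 0.223
gripper_force: 30.0
```

```bash
python3 -m creep '[[[-1,0,0,-0.4,0],[-1,0,0,-0.6,0],[-1,0,0,-1,0],[-1,0,0,-1.5,0],[-1,0,0,-1.5,0],[-1,0,0,-1.5,0],[-1,0,0,-1.5,0],[-1,0,0,-1,0],[-1,0,0,-0.6,0],[-1,0,0,-0.4,0]]]'
python3 -m creep '[[[-1,0.19,0.8,0,0],[-1,0.38,1.68,0,0],[-1,0.57,2.48,0,0],[-1,0.57,2.48,0,0],[-1,0.57,2.48,0,0],[-1,0.57,2.48,0,0],[-1,0.57,2.48,0,0],[-1,0.57,2.48,0,0],[-1,0.57,2.48,0,0],[-1,0.57,2.48,0,0]]]'
python3 -m creep '[[[-1,0.57,2.48,0,0],[-1,0.57,2.48,0,0],[-1,0.57,2.48,0,0],[-1,0.57,2.48,0,0],[-1,0.57,2.48,0,0],[-1,0.57,2.48,0,0],[-1,0,0,0,0],[-1,0,0,0,0],[-1,0,0,0,0],[-1,0,0,0,0]]]'
python3 - <<'E'
from h import *
s=sense();print(s["position"],s["opening"])
im=get_image("scene");cv2.imwrite("pics/s2.png",im[180:480,200:600])
p=camera_params("scene")
for d in cut_out("lid","scene")[:3]:
    v,u=np.nonzero(d["pixels"]);print(d["confidence"],d["uv"],len(u))
for d in cut_out("pad","scene")[:1]:
    v,u=np.nonzero(d["pixels"]);w=toplane(p,np.c_[u,v],.003)[:,:2]*1000
    print([np.round(x,1) for x in cv2.minAreaRect(w.astype(np.float32))])
get_image("wrist");p=camera_params("wrist")
for d in cut_out("pad","wrist")[:1]:
    v,u=np.nonzero(d["pixels"]);w=toplane(p,np.c_[u,v],.003)[:,:2]*1000
    print([np.round(x,1) for x in cv2.minAreaRect(w.astype(np.float32))])
E
```

```text
t: 7.13
position: [0.5714, -0.0515, 0.2217]
tool_rot: [-0.068, 0.998, -0.0, 0.001]
contact_force: [-1.0, 0.1, -2.1]
opening: 0.225
gripper_force: 30.0
t: 7.97
position: [0.489, 0.1641, 0.2199]
tool_rot: [-0.068, 0.998, -0.0, -0.001]
contact_force: [-0.4, 0.2, -1.3]
opening: 0.225
gripper_force: 30.0
t: 8.8
position: [0.4362, 0.3048, 0.2203]
tool_rot: [-0.068, 0.998, -0.0, -0.0]
contact_force: [-0.3, 0.5, -1.5]
opening: 0.223
gripper_force: 30.0
[0.43618894 0.30480491 0.22031328] 0.22250699442912925
0.72 [459.5, 277.0] 707
0.65 [381.8, 252.7] 454
[array([445. , 284.1]), array([142.2, 140.9]), np.float64(5.6)]
[array([445.9, 281.3]), array([141.1, 141.3]), np.float64(5.4)]
```

View pics/s2.png

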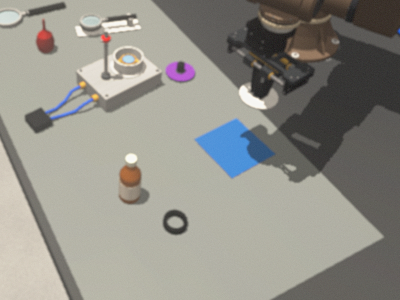

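The crop shows the lid held in the gripper at about (260,95), upright, and the cell uncovered. The pad is at (233,148) in the crop, with centre (0.4455, 0.2815). I overshot by a row, so I'll correct that and lower the lid.

```bash
python3 -m creep '[[[-1,-0.3,-1.22,0,0],[-1,-0.3,-1.22,0,0],[-1,0,0,2,0],[-1,0,0,2.5,0],[-1,0,0,2.5,0],[-1,0,0,2.5,0],[-1,0,0,2.5,0],[-1,0,0,2.5,0],[-1,0,0,1.5,0],[-1,0,0,0.7,0]]]'
python3 -m creep '[[[-1,0,0,0.2,0],[-1,0,0,0.2,0],[-1,0,0,0.2,0],[-1,0,0,0.2,0],[-1,0,0,0.2,0],[-1,0,0,0.1,0],[-1,0,0,0.05,0],[-1,0,0,0,0],[-1,0,0,0,0],[-1,0,0,0,0]]]'
```

```text
t: 9.88
position: [0.4452, 0.2808, 0.0517]
tool_rot: [-0.068, 0.998, -0.001, -0.001]
contact_force: [-0.7, 0.3, -1.1]
opening: 0.226
gripper_force: 30.0
t: 10.72
position: [0.4455, 0.2821, 0.0422]
tool_rot: [-0.068, 0.998, 0.0, 0.0]
contact_force: [-0.2, 0.3, -0.6]
opening: 0.228
gripper_force: 30.0
```

```bash
python3 -m creep '[[[-1,0,0,0.05,0],[-1,0,0,0.05,0],[-1,0,0,0.03,0],[-1,0,0,0.03,0],[-1,0,0,0,0],[-1,0,0,0,0],[-1,0,0,0,0],[-1,0,0,0,0],[-1,0,0,0,0],[-1,0,0,0,0]]]'
```

```text
t: 11.55
position: [0.4454, 0.2821, 0.0406]
tool_rot: [-0.068, 0.998, 0.0, 0.0]
contact_force: [-0.7, -0.4, 1.3]
opening: 0.226
gripper_force: 30.0
```

```bash
python3 -m creep '[[[1,0,0,0,0],[1,0,0,0,0],[1,0,0,0,0],[1,0,0,0,0],[1,0,0,0,0],[1,0,0,0,0],[1,0,0,0,0],[1,0,0,0,0],[1,0,0,-0.5,0],[1,0,0,-0.5,0]]]'
python3 -m creep '[[[1,0,0,-1,0],[1,0,0,-2,0],[1,0,0,-2.5,0],[1,0,0,-3,0],[1,0,0,-3,0],[1,0,0,-3,0],[1,0,0,-3,0],[1,0,0,-3,0],[1,0,0,-3,0],[1,0,0,-1,0]]]'
python3 - <<'E'
from h import *
s=sense();print(s["position"],s["tool_rot"])
im=get_image("wrist");p=camera_params("wrist");cv2.imwrite("pics/w2.png",im)
for th,z in(("lid",.013),("pad",.003)):
    for d in cut_out(th,"wrist")[:2]:
        v,u=np.nonzero(d["pixels"]);w=toplane(p,np.c_[u,v],z)[:,:2]*1000
        print(th,d["confidence"],d["uv"],d["pixels"].sum(),[np.round(x,1) for x in cv2.minAreaRect(w.astype(np.float32))])
E
```

```text
t: 12.38
position: [0.4453, 0.2821, 0.0508]
tool_rot: [-0.068, 0.998, -0.0, -0.0]
contact_force: [-0.3, 0.4, 0.3]
opening: 0.873
gripper_force: 0.0
t: 13.22
position: [0.4458, 0.2823, 0.3007]
tool_rot: [-0.068, 0.998, 0.001, 0.003]
contact_force: [-0.0, 0.1, 1.0]
opening: 1.002
gripper_force: 0.0
[0.4458214  0.28232484 0.30070932] [-0.06809177  0.99767387  0.00119358  0.00298979]
lid 0.89 [318.1, 199.6] 3952 [array([444.8, 282.1]), array([81.6, 82.2]), np.float64(7.8)]
lid 0.65 [74.4, 147.5] 3951 [array([421.3,  -7. ]), array([83.3, 82.8]), np.float64(89.3)]
```

View pics/w2.png

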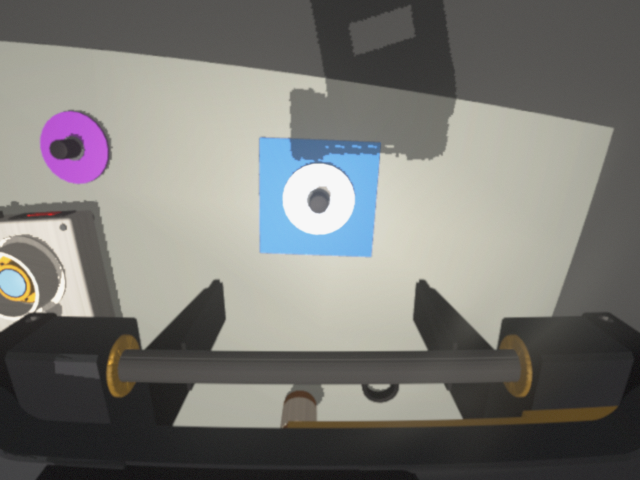

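The lid sits knob-up in the middle of the blue pad, at (318,200). Next is the loupe, with a look at the pot on the way.

```bash
python3 -m creep '[[[1,-0.08,-3.37,0,0],[1,-0.08,-3.37,0,0],[1,-0.08,-3.37,0,0],[1,-0.08,-3.37,0,0],[1,-0.08,-3.37,0,0],[1,-0.08,-3.37,0,0],[1,-0.08,-3.37,0,0],[1,-0.08,-3.37,0,0],[1,-0.08,-3.37,0,0],[1,-0.08,-3.37,0,0]]]'
python3 -m creep '[[[1,0,0,0,0],[1,0,0,0,0],[1,0,0,0,0],[1,0,0,0,0],[1,0,0,0,0],[1,0,0,0,0],[1,0,0,0,0],[1,0,0,0,0],[1,0,0,0,0],[1,0,0,0,0]]]'
cat > look.py <<'E'
from h import *
import sys
from scipy.spatial.transform import Rotation as Ro
s=sense();print(s["position"],np.degrees(Ro.from_quat(s["tool_rot"]).as_euler("xyz")).round(1))
for c in sys.argv[2:]:
  im=get_image(c);p=camera_params(c);cv2.imwrite(f"pics/{sys.argv[1]}_{c}.png",im)
  for th,z in(("cell",.060),("loupe",.042),("loupe_lens",.036),("loupe_grip",.036),("rest",.006),("focus_mark",.175)):
    for d in cut_out(th,c)[:2]:
        v,u=np.nonzero(d["pixels"]);w=toplane(p,np.c_[u,v],z)[:,:2]*1000
        print(c,th,round(d["confidence"],2),np.round(d["uv"]),len(u),"pt",(toplane(p,d["uv"],z)[0]*1000).round(1),"rect",[np.round(x,1) for x in cv2.minAreaRect(w.astype(np.float32))])
E
python3 look.py a wrist
```

```text
t: 14.2
position: [0.4984, -0.0523, 0.2937]
tool_rot: [-0.068, 0.998, 0.001, -0.001]
contact_force: [-0.3, 1.0, -0.2]
opening: 0.997
gripper_force: 0.0
t: 15.03
position: [0.4991, -0.0506, 0.2955]
tool_rot: [-0.068, 0.998, 0.0, 0.0]
contact_force: [-0.5, 0.0, -0.9]
opening: 0.998
gripper_force: 0.0
[ 0.49908062 -0.05058888  0.29554352] [ 180.     0.  -172.2]
wrist cell 0.76 [314. 273.] 2471 pt [567.4 -46.3  60. ] rect [array([572.7, -47.9]), array([60.1, 65.7]), np.float64(7.8)]
wrist loupe 0.96 [103. 220.] 4545 pt [ 544.2 -288.1   42. ] rect [array([ 516.4, -277.2]), array([ 71. , 178.2]), np.float64(65.9)]
wrist loupe 0.88 [  2. 303.] 416 pt [ 668.9 -424.7   42. ] rect [array([ 652.9, -419.8]), array([ 12.6, 115.9]), np.float64(82.2)]
wrist loupe_lens 0.68 [  0. 302.] 403 pt [ 672.3 -433.    36. ] rect [array([ 654.3, -424.9]), array([ 12.8, 118.7]), np.float64(82.2)]
wrist loupe_lens 0.52 [144. 345.] 89 pt [ 702.9 -245.4   36. ] rect [array([ 697.8, -245.7]), array([20.2,  9.1]), np.float64(8.9)]
wrist loupe_grip 0.76 [101. 220.] 4282 pt [ 546.9 -294.1   36. ] rect [array([ 518.7, -280.6]), array([ 70.9, 180.2]), np.float64(65.2)]
wrist loupe_grip 0.56 [  2. 301.] 405 pt [ 669.9 -430.5   36. ] rect [array([ 656.3, -425.9]), array([ 11.4, 117.6]), np.float64(82.2)]
wrist rest 0.81 [131. 162.] 3740 pt [ 481.3 -273.7    6. ] rect [array([ 512.5, -291.1]), array([ 59.7, 199.6]), np.float64(77.1)]
wrist focus_mark 0.91 [316. 407.] 469 pt [646.  -33.1 175. ] rect [array([647.7, -36.2]), array([27.1, 22.8]), np.float64(7.9)]
wrist focus_mark 0.36 [310. 274.] 2505 pt [523.3 -53.5 175. ] rect [array([526.4, -52. ]), array([41.1, 46. ]), np.float64(7.8)]
```

View pics/a_wrist.png

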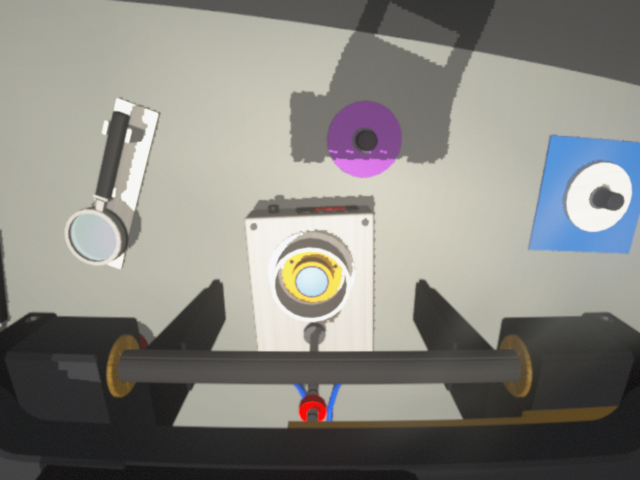

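The wrist view shows the cell uncovered in the pot at (312,280). The small loupe is at (97,235), with its handle up to (120,115). The rest's yaw is about -13°.

```bash
python3 -m creep '[[[1,0,0,0,0.09],[1,0,0,0,0.09],[1,0,0,0,0.09],[1,0,0,0,0.09],[1,-0.51,-2.88,0,0],[1,-0.51,-2.88,0,0],[1,-0.51,-2.88,0,0],[1,-0.51,-2.88,0,0],[1,-0.51,-2.88,0,0],[1,-0.51,-2.88,0,0]]]'
python3 -m creep '[[[1,-0.51,-2.88,0,0],[1,-0.51,-2.88,0,0],[1,0,0,2.5,0],[1,0,0,2.5,0],[1,0,0,2.5,0],[1,0,0,2.0,0],[1,0,0,0,0],[1,0,0,0,0],[1,0,0,0,0],[1,0,0,0,0]]]'
python3 look.py b wrist top
```

```text
t: 16.22
position: [0.4903, -0.2274, 0.2956]
tool_rot: [0.112, 0.994, 0.0, 0.0]
contact_force: [0.0, -0.7, -1.2]
opening: 1.0
gripper_force: 0.0
t: 17.05
position: [0.4883, -0.2847, 0.202]
tool_rot: [0.112, 0.994, -0.001, 0.001]
contact_force: [-1.1, 0.5, -0.2]
opening: 0.997
gripper_force: 0.0
[ 0.48825993 -0.28471918  0.20195025] [-1.800e+02  1.000e-01  1.672e+02]
wrist cell 0.9 [617. 271.] 2553 pt [575.8 -40.5  60. ] rect [array([576.3, -43.7]), array([56.8, 47.9]), np.float64(2.4)]
wrist loupe 0.66 [198. 407.] 850 pt [ 641.2 -444.5   42. ] rect [array([ 639.4, -444.9]), array([24.9, 53.5]), np.float64(88.7)]
wrist loupe 0.59 [317. 296.] 6125 pt [ 547.1 -299.7   42. ] rect [array([ 511.6, -298.8]), array([ 65.3, 176.1]), np.float64(87.3)]
wrist loupe_lens 0.92 [318. 296.] 6454 pt [ 550.2 -299.4   36. ] rect [array([ 514.1, -299.9]), array([ 68.2, 180.8]), np.float64(87.4)]
wrist loupe_lens 0.66 [197. 406.] 910 pt [ 644.9 -448.4   36. ] rect [array([ 643.1, -448.7]), array([26.1, 55.6]), np.float64(86.8)]
wrist loupe_grip 0.74 [199. 407.] 802 pt [ 645.7 -446.5   36. ] rect [array([
[... 912 characters left out ...]
.6, -458.5]), array([ 89.9, 240.6]), np.float64(89.0)]
top loupe_lens 0.61 [409. 243.] 117 pt [ 583.9 -293.7   36. ] rect [array([ 584.7, -294.8]), array([30.1, 43.5]), np.float64(56.7)]
top loupe_grip 0.8 [463. 189.] 994 pt [ 763.2 -465.    36. ] rect [array([ 702.9, -458.6]), array([ 89.9, 237.4]), np.float64(89.0)]
top loupe_grip 0.72 [411. 242.] 84 pt [ 586.8 -298.1   36. ] rect [array([ 582.1, -295.6]), array([24.1, 38.4]), np.float64(45.9)]
top rest 0.48 [408. 240.] 27 pt [ 596.8 -295.6    6. ] rect [array([ 606.8, -296.6]), array([12.9, 22.6]), np.float64(1.5)]
top focus_mark 0.57 [326. 214.] 33 pt [641.7 -31.  175. ] rect [array([641.5, -36.1]), array([20.1, 16.9]), np.float64(77.2)]
```

View pics/b_wrist.png

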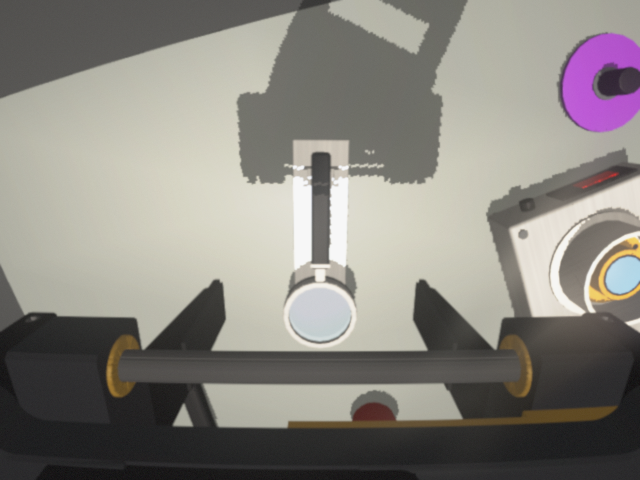

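The loupe hangs straight down in the image, with the handle from (321,152) to (320,265) and the lens at (320,313), so it's aligned with the tool. Now measuring lens centre and handle axis precisely.

```bash
cat > lens.py <<'E'
from h import *
from scipy.spatial.transform import Rotation as Ro
import sys
ztop=float(sys.argv[1])
s=sense();R=Ro.from_quat(s["tool_rot"]).as_matrix()
im=get_image("wrist");p=camera_params("wrist")
d=[d for d in cut_out("loupe","wrist") if abs(d["uv"][0]-320)<60 and d["pixels"].sum()>3000][0]
v,u=np.nonzero(d["pixels"]);w=toplane(p,np.c_[u,v],ztop)
q=(w-s["position"])@R*1000  # tool axes, mm; tool -x is toward lens
ys=[(b,q[(abs(q[:,0]-b)<5)][:,1].min(),q[(abs(q[:,0]-b)<5)][:,1].max()) for b in range(-120,61,10) if (abs(q[:,0]-b)<5).any()]
for r in ys: print(np.round(r,1))
m=(d["pixels"]*255).astype(np.uint8); c=max(cv2.findContours(m,0,cv2.CHAIN_APPROX_NONE)[0],key=len)[:,0]
cq=(toplane(p,c,ztop)-s["position"])@R*1000
xm=cq[:,0].min(); ring=cq[cq[:,0]<xm+55]
A=np.c_[2*ring[:,:2],np.ones(len(ring))];a=np.linalg.lstsq(A,(ring[:,:2]**2).sum(1),rcond=None)[0]
print("ring centre tool mm",a[:2].round(1),"r",np.sqrt(a[2]+a[0]**2+a[1]**2).round(1),"world",(s["position"]+R@np.r_[a[:2]/1000,0]).round(4),"xrange",q[:,0].min().round(1),q[:,0].max().round(1))
print(s["position"],np.degrees(Ro.from_quat(s["tool_rot"]).as_euler("xyz")).round(2))
E
python3 lens.py .042
```

```text
[-110.   -21.8   22.6]
[-100.   -28.9   29.8]
[-90.  -32.3  33.2]
[-80.  -33.1  34. ]
[-70.  -32.   33.7]
[-60.  -29.9  30.8]
[-50.  -23.4  24.3]
[-40.   -7.4   7.4]
[-30.   -7.4   9.1]
[-20.   -7.3   9. ]
[-10.   -7.2   8.1]
[ 0.  -7.2  8. ]
[10.  -7.1  8. ]
[20.  -7.   8.7]
[30.  -6.9  9.5]
[40.  -6.9  8.6]
[50.  -6.8  8.5]
[60.  -6.8  8.4]
ring centre tool mm [-80.1   0.5] r 33.8 world [ 0.566  -0.3017  0.2005] xrange -114.1 64.0
[ 0.48776386 -0.28442554  0.2004733 ] [180.    -0.   167.18]
```

```bash
python3 -m creep '[[[1,0,0.05,2,0],[1,0,0,2.5,0],[1,0,0,2.5,0],[1,0,0,2.5,0],[1,0,0,2.5,0],[1,0,0,1.8,0],[1,0,0,1.0,0],[1,0,0,0.7,0],[1,0,0,0.3,0],[1,0,0,0,0]]]' 45
python3 -m creep '[[[-1,0,0,0,0],[-1,0,0,0,0],[-1,0,0,0,0],[-1,0,0,0,0],[-1,0,0,0,0],[-1,0,0,0,0],[-1,0,0,0,0],[-1,0,0,0,0],[-1,0,0,0,0],[-1,0,0,0,0]]]' 45
python3 -m creep '[[[-1,0,0,0,0],[-1,0,0,0,0],[-1,0,0,0,0],[-1,0,0,0,0],[-1,0,0,0,0],[-1,0,0,0,0],[-1,0,0,0,0],[-1,0,0,0,0],[-1,0,0,0,0],[-1,0,0,0,0]]]' 45
```

```text
t: 18.68
position: [0.488, -0.284, 0.0426]
tool_rot: [0.112, 0.994, 0.0, 0.0]
contact_force: [-0.4, 0.8, 0.7]
opening: 1.001
gripper_force: 0.0
t: 19.52
position: [0.4879, -0.2839, 0.0425]
tool_rot: [0.112, 0.994, 0.0, -0.0]
contact_force: [-0.6, 0.2, 0.6]
opening: 0.356
gripper_force: 0.0
t: 20.35
position: [0.4879, -0.2839, 0.0425]
tool_rot: [0.112, 0.994, 0.0, 0.0]
contact_force: [1.1, 0.6, -0.9]
opening: 0.167
gripper_force: 45.0
```

The handle is gripped at an opening of 16 mm. Lifting gently, then checking.

```bash
python3 -m creep '[[[-1,0,0,-0.2,0],[-1,0,0,-0.4,0],[-1,0,0,-0.8,0],[-1,0,0,-1.2,0],[-1,0,0,-1.6,0],[-1,0,0,-1.8,0],[-1,0,0,-1.8,0],[-1,0,0,-1.8,0],[-1,0,0,-1.8,0],[-1,0,0,-1.8,0]]]'
python3 -m creep '[[[-1,0,0,-1.5,0],[-1,0,0,-0.8,0],[-1,0,0,-0.4,0],[-1,0,0,-0.2,0],[-1,0,0,0,0],[-1,0,0,0,0],[-1,0,0,0,0],[-1,0,0,0,0],[-1,0,0,0,0],[-1,0,0,0,0]]]'
python3 lens.py .204
python3 - <<'E'
from h import *
from scipy.optimize import least_squares
# pot rim / base corners / collar from top + scene
for n in("top","scene"):
    im=get_image(n);p=camera_params(n)
    hsv=cv2.cvtColor(im,cv2.COLOR_BGR2HSV)
    m=cv2.inRange(hsv,(0,140,90),(8,255,255))|cv2.inRange(hsv,(172,140,90),(180,255,255))
    k,l,st,ce=cv2.connectedComponentsWithStats(m)
    for i in range(1,k):
        if st[i,4]>8: print(n,"red",ce[i].round(1),st[i].tolist())
    cv2.imwrite(f"pics/c_{n}.png",im)
    g=cv2.cvtColor(im,cv2.COLOR_BGR2GRAY)
    for th in("cell","base"):
      for d in cut_out(th,n)[:1]:
        print(n,th,d["confidence"],d["uv"],d["pixels"].sum())
E
```

```text
t: 21.18
position: [0.4877, -0.2838, 0.1762]
tool_rot: [0.112, 0.994, -0.0, 0.0]
contact_force: [0.1, 0.5, -0.9]
opening: 0.165
gripper_force: 45.0
t: 22.02
position: [0.4878, -0.2839, 0.2032]
tool_rot: [0.112, 0.994, 0.0, -0.0]
contact_force: [-0.5, 0.2, -1.2]
opening: 0.164
gripper_force: 45.0
[-50.  -12.6  13.3]
[-40.  -12.   13.2]
[-30.   -7.5   8.2]
[-10.   -7.2   7.9]
[ 0.  -7.9  7.8]
[10.  -7.7  7.7]
[20.  -8.1  8.2]
[30.  -7.9  8.2]
[40.  -7.6  8. ]
[50.  -7.9  7.9]
[60.  -7.5  7.8]
ring centre tool mm [13.3  0.4] r 18.9 world [ 0.475  -0.2805  0.2032] xrange -51.7 64.7
[ 0.48782035 -0.28390696  0.20319147] [ 1.7998e+02 -3.0000e-02  1.6717e+02]
top cell 0.68 [330.0, 245.3] 312
top base 0.7 [329.3, 228.6] 2609
scene red [208.1 117.4] [203, 115, 12, 6, 46]
scene red [243.4 215.6] [238, 210, 13, 12, 107]
scene red [305.4 218.2] [302, 215, 8, 7, 38]
scene cell 0.49 [330.6, 238.1] 157
scene base 0.84 [305.7, 262.1] 4381
```

The wrist camera lost sight of the ring because it is hidden by the gripper, but the handle is still straight. I'll rise above the rod and take two wrist views, fore and aft, to triangulate the collar and pot rim.

```bash
python3 -m creep '[[[-1,0.1,0.6,-1.2,0],[-1,0.2,1.2,-1.7,0],[-1,0.3,1.8,-2,0],[-1,0.4,2.4,-2,0],[-1,0.4,2.7,-1.5,0],[-1,0.4,2.7,-0.8,0],[-1,0.4,2.7,-0.4,0],[-1,0.3,2.0,0,0],[-1,0.2,1.4,0,0],[-1,0.1,0.7,0,0]]]'
python3 -m creep '[[[-1,0,0,0,0],[-1,0,0,0,0],[-1,0,0,0,0],[-1,0,0,0,0],[-1,0,0,0,0],[-1,0,0,0,0],[-1,0,0,0,0],[-1,0,0,0,0],[-1,0,0,0,0],[-1,0,0,0,0]]]'
cat > snap.py <<'E'
from h import *
import sys,pickle
n=sys.argv[1]; p=camera_params("wrist"); im=get_image("wrist"); print(sense()["position"])
cv2.imwrite(f"pics/{n}.png",im); pickle.dump((im,p),open(n+".pkl","wb"))
for th in("focus_mark","cell"):
    for d in cut_out(th,"wrist")[:1]: print(th,d["confidence"],d["uv"],d["pixels"].sum())
E
python3 snap.py v1
python3 -m creep '[[[-1,-0.4,0.1,0,0],[-1,-0.8,0.2,0,0],[-1,-1.4,0.3,0,0],[-1,-2,0.4,0,0],[-1,-2.3,0.5,0,0],[-1,-2.3,0.5,0,0],[-1,-2.3,0.5,0,0],[-1,-2,0.4,0,0],[-1,-1.3,0.3,0,0],[-1,-0.6,0.2,0,0]]]'
python3 -m creep '[[[-1,-0.3,0.1,0,0],[-1,0,0,0,0],[-1,0,0,0,0],[-1,0,0,0,0],[-1,0,0,0,0],[-1,0,0,0,0],[-1,0,0,0,0],[-1,0,0,0,0],[-1,0,0,0,0],[-1,0,0,0,0]]]'
python3 snap.py v2
python3 -c "
import cv2,numpy as np
cv2.imwrite('pics/v12.png',cv2.resize(np.vstack([cv2.imread('pics/v1.png')[:,:],cv2.imread('pics/v2.png')]),(450,600)) if 0 else np.hstack([cv2.resize(cv2.imread(f'pics/v{i}.png'),(400,300)) for i in(1,2)]))"
```

```text
t: 23.25
position: [0.5008, -0.0983, 0.3006]
tool_rot: [0.111, 0.994, 0.0, 0.001]
contact_force: [-0.7, -0.4, -0.8]
opening: 0.166
gripper_force: 45.0
t: 24.08
position: [0.5009, -0.1003, 0.2995]
tool_rot: [0.112, 0.994, 0.0, -0.0]
contact_force: [0.9, -0.4, -1.8]
opening: 0.166
gripper_force: 45.0
[ 0.50094499 -0.10025295  0.29951985]
cell 0.88 [379.2, 259.9] 2557
t: 25.07
position: [0.6606, -0.1011, 0.2985]
tool_rot: [0.112, 0.994, 0.0, -0.0]
contact_force: [0.5, -0.6, -0.7]
opening: 0.162
gripper_force: 45.0
t: 25.9
position: [0.6618, -0.101, 0.2996]
tool_rot: [0.112, 0.994, 0.0, 0.0]
contact_force: [-0.1, -0.6, -2.1]
opening: 0.164
gripper_force: 45.0
[ 0.66179828 -0.10096343  0.29954777]
focus_mark 0.87 [398.8, 198.4] 705
cell 0.87 [346.7, 104.2] 3775
```

View pics/v12.png

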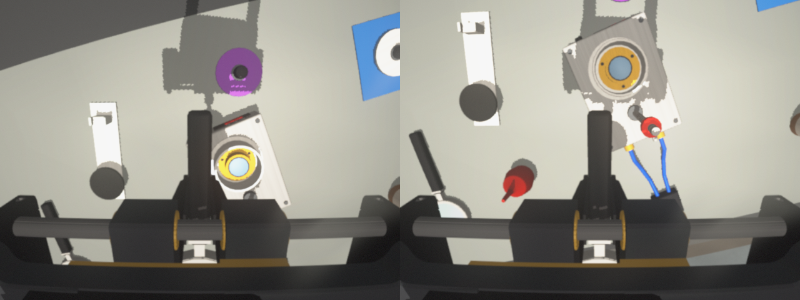

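View 2 (right half) shows the collar clearly at full-resolution (399,198) and the pot rim round the cell at (440,136). One more view from further out gives a baseline.

```bash
python3 -m creep '[[[-1,-0.4,0.1,0,0],[-1,-1.0,0.2,0,0],[-1,-1.5,0.4,0,0],[-1,-1.8,0.4,0,0],[-1,-1.8,0.4,0,0],[-1,-1.4,0.3,0,0],[-1,-0.6,0.1,0,0],[-1,-0.3,0.1,0,0],[-1,0,0,0,0],[-1,0,0,0,0]]]'
python3 -m creep '[[[-1,0,0,0,0],[-1,0,0,0,0],[-1,0,0,0,0],[-1,0,0,0,0],[-1,0,0,0,0],[-1,0,0,0,0],[-1,0,0,0,0],[-1,0,0,0,0],[-1,0,0,0,0],[-1,0,0,0,0]]]'
python3 snap.py v3
cat > red.py <<'E'
from h import *
import pickle
for n in("v2","v3"):
    im,p=pickle.load(open(n+".pkl","rb"));hsv=cv2.cvtColor(im,cv2.COLOR_BGR2HSV)
    m=cv2.inRange(hsv,(0,150,80),(8,255,255))|cv2.inRange(hsv,(172,150,80),(180,255,255))
    k,l,st,ce=cv2.connectedComponentsWithStats(m)
    for i in range(1,k):
        if st[i,4]>100: print(n,"red",ce[i].round(1),st[i].tolist())
ims=[pickle.load(open(n+".pkl","rb"))[0] for n in("v2","v3")]
a=cv2.resize(ims[0][40:260,260:460],(400,440),interpolation=cv2.INTER_CUBIC);b=cv2.resize(ims[1][0:220,260:460],(400,440),interpolation=cv2.INTER_CUBIC)
cv2.imwrite("pics/v23.png",np.hstack([a,b]))
E
python3 red.py
```

```text
t: 26.88
position: [0.7516, -0.101, 0.2995]
tool_rot: [0.112, 0.994, 0.0, -0.0]
contact_force: [-1.0, -0.1, -1.0]
opening: 0.166
gripper_force: 45.0
t: 27.72
position: [0.752, -0.101, 0.2995]
tool_rot: [0.112, 0.994, 0.0, -0.0]
contact_force: [0.1, -1.2, -0.9]
opening: 0.163
gripper_force: 45.0
[ 0.75206496 -0.10097479  0.29946366]
focus_mark 0.62 [377.0, 77.1] 887
cell 0.72 [329.9, 20.0] 2958
v2 red [399.2 200.8] [386, 188, 32, 32, 481]
v2 red [185.2 296.5] [166, 281, 41, 34, 956]
v3 red [376.8  72.7] [361, 53, 36, 37, 705]
v3 red [159. 223.] [138, 204, 42, 39, 1070]
```

View pics/v23.png

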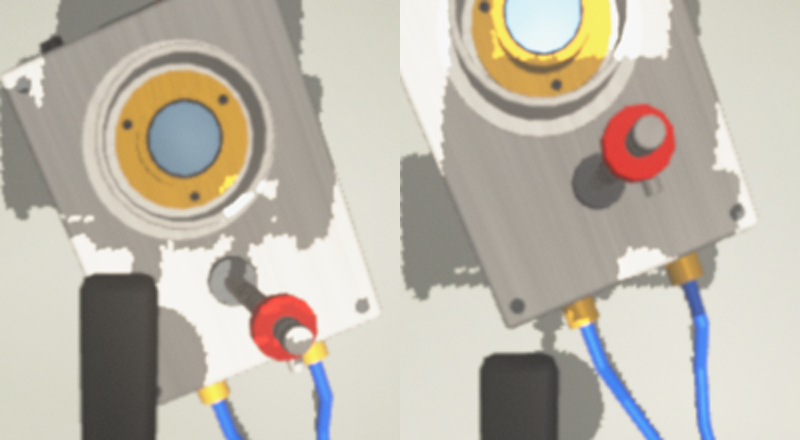

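Crop positions, at 2x scale:

| Feature | v2 crop | v3 crop |
|---|---|---|
| Collar centre | (283,325) | (638,142) |
| Rod tip | (298,337) | (649,132) |
| Rod foot | (232,281) | (599,181) |
| Cell crown | (184,138) | (543,11) |

Now a joint fit, using the known heights to absorb calibration bias.

```bash
cat > fit.py <<'E'
from h import *
import pickle
from scipy.optimize import least_squares
P={n:pickle.load(open(n+".pkl","rb"))[1] for n in("v2","v3")}
f2=lambda x,y:(260+x/2,40+y/2); f3=lambda x,y:(260+(x-400)/2,y/2)
O={"v2":dict(col=f2(283.5,326),tip=f2(298,337),foot=f2(232,281),cell=f2(184.5,138)),
   "v3":dict(col=f3(638,142.5),tip=f3(649,132),foot=f3(598,182),cell=f3(543,11))}
def res(q,full=False):
    rod=q[:2];zc=q[2];cell=q[3:5];b=q[5:8];th=q[8:10]
    r=[]
    X=dict(col=[*rod,zc+.001],tip=[*rod,.205],foot=[*rod,.052],cell=[*cell,.077])
    for n in P:
        p=dict(P[n]);p["t"]=p["t"]-p["R"]@b
        for k in X:
            uv=proj(p,np.array(X[k]))[0]+np.r_[th]*500
            r+=list((uv-O[n][k])/1.0)
    r+=list(b/.0015)+list(th/.004)
    d=rod-cell; r.append((np.hypot(*d)-.075)/.003)
    return np.array(r)
s=least_squares(res,[.646,-.037,.175,.571,-.05,0,0,0,0,0],x_scale=[.01]*10)
cov=np.linalg.inv(s.jac.T@s.jac)
print(s.x.round(4),"sd",np.sqrt(np.diag(cov)).round(4)[:5]);print(s.fun.round(1))
pw=P["v2"];print("fx",pw["fx"])
ps=camera_params("scene")
for z in(.16,.165,.17,.175,.18,.185,.19): print(z,proj(ps,np.array([*s.x[:2],z]))[0].round(1))
print("tip",proj(ps,np.array([*s.x[:2],.205])))
E
python3 fit.py
python3 - <<'E'
import cv2
im=cv2.imread("pics/scene0.png")[200:280,270:360];print(im.shape)
b=im.astype(int);m=(b[:,:,2]-b[:,:,1])
for r in range(4,40): print(r+200,[int(x) for x in m[r,28:44]],[int(x) for x in b[r,28:44,1]]) if r<32 else 0
E
```

```text
[ 0.644  -0.0361  0.1808  0.5697 -0.0482  0.      0.      0.001   0.0013
  0.0011] sd [0.0018 0.0019 0.0023 0.002  0.0021]
[ 0.   0.1  0.2  1.2 -0.3 -0.7  0.  -0.3 -0.2 -0.1  0.2 -0.6 -0.2 -0.
  0.   0.3  0.   0.   0.7  0.3  0.3  0.1]
fx 374.53306869699634
0.16 [304.7 224.6]
0.165 [304.7 223.1]
0.17 [304.7 221.5]
0.175 [304.8 220. ]
0.18 [304.8 218.4]
0.185 [304.8 216.8]
0.19 [304.8 215.2]
tip [[304.80574692 210.40242607]]
(80, 90, 3)
204 [3, 3, 6, 8, 6, 3, 3, 2, 2, 2, 2, 2, 1, 1, 2, 2] [190, 167, 152, 181, 230, 245, 246, 246, 246, 246, 246, 246, 247, 247, 246, 246]
205 [3, 3, 6, 10, 7, 4, 2, 1, 2, 1, 3, 2, 3, 4, 6, 5] [162, 134, 128, 165, 223, 242, 246, 246, 245, 245, 242, 243, 242, 238, 236, 236]
206 [6, 5, 4, 7, 9, 7, 4, 3, 3, 5, 7, 6, 7, 11, 12, 9] [119, 109, 106, 139, 184, 222, 240, 244, 241, 233, 224, 219, 215, 201, 192, 194]
207 [3, 3, 3, 6, 8, 10, 5, 6, 6, 5, 10, 11, 9, 6, 8, 9] [97, 103, 117, 139, 158, 184, 218, 229, 224, 211, 190, 176, 178, 176, 177, 181]
208 [4, 3, 9, 7, 7, 7, 9, 6, 6, 6, 8, 11, 11, 9, 6, 6] [102, 117, 137, 155, 157, 167, 189, 213, 220, 218, 205, 186, 187,
[... 2498 characters left out ...]
 155, 173, 179, 178, 177, 176]
227 [1, 1, 2, 1, 1, 3, 6, 6, 4, 3, 1, 3, 0, 4, 3, 2] [175, 178, 179, 179, 175, 158, 133, 111, 113, 134, 157, 176, 182, 176, 179, 176]
228 [3, 0, 4, 4, 0, 1, 3, 4, 4, 4, 4, 1, 1, 0, 1, 4] [176, 178, 177, 177, 176, 162, 131, 113, 112, 136, 159, 175, 177, 180, 176, 177]
229 [3, 2, 2, 2, 2, 3, 4, 4, 3, 2, 0, 2, 0, 2, 1, 4] [178, 178, 178, 178, 175, 162, 137, 116, 113, 133, 161, 176, 179, 179, 177, 191]
230 [0, 3, 3, 3, 2, 1, 4, 6, 7, 3, 2, 5, 2, 2, 3, 4] [177, 175, 178, 176, 176, 164, 140, 122, 115, 132, 160, 172, 178, 175, 184, 213]
231 [3, 3, 2, 2, 3, 0, 5, 5, 4, 3, 4, 3, 3, 2, 6, 6] [176, 176, 182, 178, 176, 164, 139, 119, 114, 134, 157, 176, 176, 176, 190, 227]
```

The wrist fit gives a collar height of about 0.181, and the scene picture's red blob at row 217.9 agrees with 0.1815. The cell is at about (0.570, -0.049). Bringing the loupe over it from above.

```bash
python3 -m creep '[[[-1,0.5,0.21,0,0],[-1,1,0.21,0,0],[-1,1.5,0.21,0,0],[-1,2,0.21,0,0],[-1,2.2,0.21,0,0],[-1,2.2,0,0,0],[-1,2.2,0,0,0],[-1,2.2,0,0,0],[-1,2.2,0,0,0],[-1,2.2,0,0,0]]]'
python3 -m creep '[[[-1,2.2,0,0,0],[-1,2.0,0,0,0],[-1,1.7,0,0,0],[-1,1.4,0,0,0],[-1,0.9,0,0,0],[-1,0.5,0,0,0],[-1,0,0,0,0],[-1,0,0,0,0],[-1,0,0,0,0],[-1,0,0,0,0]]]'
python3 -m creep '[[[-1,0,0,0.4,0],[-1,0,0,0.8,0],[-1,0,0,1.2,0],[-1,0,0,1.5,0],[-1,0,0,1.6,0],[-1,0,0,1.6,0],[-1,0,0,1.5,0],[-1,0,0,1.2,0],[-1,0,0,0.8,0],[-1,0,0,0.4,0]]]'
python3 -m creep '[[[-1,0,0,0.1,0],[-1,0,0,0,0],[-1,0,0,0,0],[-1,0,0,0,0],[-1,0,0,0,0],[-1,0,0,0,0],[-1,0,0,0,0],[-1,0,0,0,0],[-1,0,0,0,0],[-1,0,0,0,0]]]'
python3 - <<'E'
from h import *
for n in("scene","top"):
    im=get_image(n);p=camera_params(n);cv2.imwrite(f"pics/f_{n}.png",im)
    for d in cut_out("loupe",n)[:3]: print(n,d["confidence"],d["uv"],d["pixels"].sum())
    print(n,"expect lens",proj(p,np.array([.570,-.0488,.181])),"collar",proj(p,np.array([.644,-.0365,.181])),"grip",proj(p,np.array([.492,-.031,.181])))
print(sense()["position"])
a=cv2.imread("pics/f_scene.png")[180:300,250:410];b=cv2.imread("pics/f_top.png")[180:300,260:400]
cv2.imwrite("pics/f.png",np.hstack([cv2.resize(a,(450,338),interpolation=cv2.INTER_CUBIC),cv2.resize(b,(350,338),interpolation=cv2.INTER_CUBIC)]))
E
```

```text
t: 28.7
position: [0.5754, -0.0499, 0.2997]
tool_rot: [0.112, 0.994, 0.0, 0.0]
contact_force: [0.7, 0.2, -0.0]
opening: 0.163
gripper_force: 45.0
t: 29.53
position: [0.4926, -0.0312, 0.2993]
tool_rot: [0.112, 0.994, 0.0, -0.0]
contact_force: [0.4, 0.3, -1.5]
opening: 0.162
gripper_force: 45.0
t: 30.37
position: [0.4918, -0.031, 0.1881]
tool_rot: [0.112, 0.994, 0.0, -0.001]
contact_force: [-0.1, 0.4, -0.5]
opening: 0.165
gripper_force: 45.0
t: 31.2
position: [0.4921, -0.0311, 0.1885]
tool_rot: [0.112, 0.994, 0.0, 0.0]
contact_force: [-1.4, 0.9, -1.2]
opening: 0.164
gripper_force: 45.0
scene 0.93 [215.5, 193.6] 764
scene 0.56 [333.0, 208.5] 535
scene expect lens [[328.45493232 207.98455975]] collar [[304.69933105 217.99014125]] grip [[358.0159638  204.13250567]]
top 0.76 [331.4, 233.2] 241
top 0.73 [460.8, 194.7] 1028
top expect lens [[332.2295604  238.96519303]] collar [[328.49170404 213.06530601]] grip [[325.22151553 266.47946082]]
[ 0.49209842 -0.03104899  0.18849129]
```

View pics/f.png

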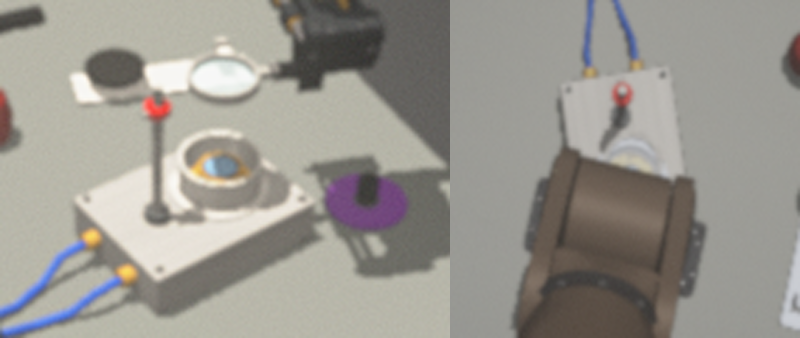

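The scene crop (left) shows the loupe level above the pot, with the ring at crop (225,78) and the collar at (157,107). The collar and ring are both about 1 px right of prediction, which is camera bias. I'll make one numeric check of the ring and cell against that bias.

Run:
```python
from h import *
from scipy.optimize import least_squares
im=get_image("scene");p=camera_params("scene")
def circ(c,r,n=60):
    t=np.linspace(0,2*np.pi,n);return np.c_[c[0]+r*np.cos(t),c[1]+r*np.sin(t),np.full(n,c[2])]
def ell(X): (c,s,a)=cv2.fitEllipse(proj(p,X).astype(np.float32));return np.round(c,1),np.round(s,1),round(a,1)
M=[d["pixels"] for d in cut_out("loupe","scene") if 300<d["uv"][0]<350][0].astype(np.uint8)
c=max(cv2.findContours(M,0,cv2.CHAIN_APPROX_NONE)[0],key=len)[:,0]; r=c[c[:,0]<341]
# silhouette model: hull of the ring's two rims, tilted
hull0=lambda q:np.vstack([circ([.570,-.0488,z],.034) for z in(q-.006,q+.006)])
h=cv2.convexHull(proj(p,hull0(.181)).astype(np.float32))[:,0]
print("ring obs  x",r[:,0].min(),"y",r[:,1].min(),r[:,1].max(),"ymid",(r[:,1].min()+r[:,1].max())/2,ell and cv2.fitEllipse(r.astype(np.float32)))
print("ring pred x",h[:,0].min(),"y",h[:,1].min(),h[:,1].max(),cv2.fitEllipse(h))
for d in cut_out("cell","scene")[:1]:
    v,u=np.nonzero(d["pixels"]);print("cell",d["confidence"],d["uv"],u.min(),u.max(),v.min(),v.max())
hs=cv2.cvtColor(im,cv2.COLOR_BGR2HSV); sub=im[225:260,310:350]
blue=((im[:,:,0].astype(int)-im[:,:,2])>25);blue[:225]=0;blue[255:]=0;blue[:,:312]=0;blue[:,348:]=0
v,u=np.nonzero(blue);print("crown blue obs",u.mean(),v.mean(),len(u),"pred",proj(p,np.array([.570,-.0488,.078])))
print("pot rim pred",ell(circ([.570,-.0488,.088],.041)))
red=cv2.inRange(hs,(0,120,80),(8,255,255))|cv2.inRange(hs,(172,120,80),(180,255,255));red[:205]=0;red[230:]=0;red[:,:296]=0;red[:,316:]=0
v,u=np.nonzero(red);print("red",u.min(),u.max(),v.min(),v.max(),u.mean(),v.mean(),"pred",proj(p,np.array([.644,-.0365,.181])))
```

```text
ring obs  x 317 y 198 217 ymid 207.5 ((329.7165832519531, 207.8272247314453), (18.6957950592041, 26.341960906982422), 91.7129135131836)
ring pred x 315.2795 y 198.48045 217.80191 ((328.4554748535156, 208.1328582763672), (19.5338191986084, 27.637353897094727), 92.22883605957031)
cell 0.54 [329.0, 239.8] 320 337 235 244
crown blue obs 327.6818181818182 238.9318181818182 44 pred [[327.19324999 238.66673721]]
pot rim pred (array([327.3, 236. ]), array([19.2, 30.4]), 92.3)
red 301 310 215 221 305.1818181818182 218.0681818181818 pred [[304.69933105 217.99014125]]
```

Relative to the collar and crown, the ring sits about 1–2 mm toward the handle and 1 mm high. I'll trim by 1 mm in each, settle and hand in.

```bash
python3 -m creep '[[[-1,-0.05,0,0.05,0],[-1,-0.05,0,0.05,0],[-1,0,0,0,0],[-1,0,0,0,0],[-1,0,0,0,0],[-1,0,0,0,0],[-1,0,0,0,0],[-1,0,0,0,0],[-1,0,0,0,0],[-1,0,0,0,0]]]'
python3 -c "
from station import *
print(sense()['t'],finish_job())"
```

```text
t: 32.38
position: [0.4931, -0.0313, 0.1875]
tool_rot: [0.112, 0.994, 0.0, 0.0]
contact_force: [-1.5, 0.4, -1.7]
opening: 0.163
gripper_force: 45.0
the job is handed in; nothing more can be done
32.3833 None
```

The job is handed in after 32.4 s of the 64 s allowed: the lid lies knob-up in the middle of the blue pad, and the loupe is held level over the cell at about 181 mm, the measured collar height; the final check put it about 1–2 mm off centre and 1 mm high, which I trimmed without re-measuring, and no verdict came back.

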